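# Try the new drive block in a spreader gate

## Robot

A 6-joint arm with a two-finger parallel gripper is mounted at the origin on the work surface. World frame = base frame: x ahead of the robot, y to its left, z up, the work surface at z = 0. Lengths are in mm, angles in rad, forces in N, time in s.
With the tool pointing down it reaches from about 275 to 875 mm from the base axis. Payload 12.5 kg.
Tool frame: the origin (TCP) lies on the centre line of the jaws, within the pads' length; the fingertips stand 19 mm ahead of it and the grasp point (between the pads) is the TCP; z points along the fingers, y is the line along which they close (so a half turn about z gives the same grasp; the last joint's range is limited). The gripper opens to 85 mm and grips with 20 to 120 N. Pads are 22 mm wide; open, the fingers measure 114 mm over their backs; the gripper's body (76 mm by 85 mm) begins 54 mm behind the grasp point. The pads swing forward as they close: fully open they stand 13 mm farther back than shut.
Start: joints at [-1.413, 0.351, 1.652, -0, 1.139, -0.085], TCP at [132.252, -533.848, 250.29] pointing down, gripper open.
Joint ranges: [-2.75, 2.75], [-0.79, 2.1], [0.01, 2.65], [-1.57, 4.71], [0.07, 3.14], [-2.87, 2.87]. Speed limits (rad/s): [2.22, 2.22, 2.79, 3.14, 3.14, 3.14].

## Interface

Orientations are given as a rotation vector (axis times angle).
In Python, from workcell import get_obs, camera, finish_job, look_for, masks_of, place_of gives the robot as it stands.
- The arm moves only by the tool drive_tool, never from a script. Its argument "motion" is a list of rows, each an object with "claw": the opening, from 0 (shut) to 1 (fully open); "slide": the shift along the tool's x, y, z in m, a list of three; "delta_rot": the turn, a rotation vector about the tool's x, y, z in degrees, a list of three. A call has 1 to 8 rows; each row is the pose to reach, as a shift and turn from the pose commanded when the call began, along the tool's axes at that moment; what a row does not reach only later rows make up. A row lasts 1/10 s, in which the tool goes at most 50 mm and 8.59 degrees, less where a joint would pass 70% of its speed; a pose out of reach is approached as far as the arm can. A call with a gripper value outside its range is refused whole. The fingers move at their own pace and stop on an object; "squeeze" is the grip in N (left out, the last holds). Time passes only in rows, so rows that repeat a pose let the fingers close. It gives the time, the measured TCP pose, the force, the opening and the grip force at its end, in the units of the state.
- get_obs(): the state, without advancing time (a new reading comes with each control period).
- camera(name): name is "scene" or "top" or "wrist"; returns a dict with "pixels" (400x640x3 uint8, red, green, blue), "fx", "fy", "cx", "cy" (pixels), "R" (3x3) and "t" (3): a world point X has camera coordinates R X + t. Camera axes: x right, y down, z forward; pixel columns grow to the right and rows downward; lengths in mm; the calibration is good to about 2 mm. A picture is of the moment at which its call begins. There is no depth.
- finish_job(): hands the job in; it is judged then, once.
Trained networks look in a picture, given as the dict that the camera call returned (one of the last four; its "shot" number tells which), for a name from the list of things; names that differ only in an ending like _2 or _b are one class to them, and where a whole thing is asked for, a point or a joint stands for the part that bears it (a point fixed in the world has none). Each returns a list of dicts, best first, with "confidence" (0 to 1); they miss things now and then, are a little off and sometimes report something else, mostly with a low value. They report only what shows in the picture. A call takes as long as a camera call.
- look_for(picture, label): "box" ([left, top, right, bottom] in pixels, round what is visible of it).
- masks_of(picture, label): "mask" (400x640 bool, what is visible of it) and "box" ([left, top, right, bottom] in pixels, round what is visible of it).
- place_of(picture, label): "xy" ([column, row] in pixels: a listed point, or the origin of a listed thing).
The state is a dict: "time": time; "joint_pos": joint angles; "qvel": joint speeds; "effort": joint torques, N m; "position": TCP position; "orientation": TCP orientation; "force": force on the tool from outside, world axes, zero at the start; "ft_torque": the same for the moment, N m; "gripper_width": opening from 0.0 (shut) to 1.0 (fully open); "finger_force": force on a finger pad.
Only numpy, scipy, OpenCV 4.12 (cv2) and the standard library are available. Lean on these libraries where they do the work, as an engineer would, in place of code of your own. Each camera call takes 0.05 s, during which the arm holds its last target. There are 200 camera calls.

## Task

The new drive block for the drone spreader's outlet gate is finished: slide the bench vise's jaw open well clear of the block, lift the block straight out and, with the gate still shut, lower its narrow foot well down between the two lugs of the gate's fork. Using the block, push the sprung gate half-way open against its spring and finish while holding it there, still gripping the upright block, with the robot itself not touching the spreader. Leave the vise open and the other things on the bench where they are.

Things in the scene. Friction and masses are not known exactly. Their poses are not given: they have to be found in the camera images.
- vise: Low grey bench vise fixed to the table, 190 x 80 mm, bed top 12 mm above the table. Origin: midway between the closed jaws, at table level; x runs along the vise from the sliding jaw to the fixed jaw, z up. Jaws 60 mm wide, tops 42 mm above the table; fixed jaw's face at x = +12 mm; end stop at x = -118 to -130 mm, 34 mm high. The block may stand up to 8 mm off-centre in y.
- vise_jaw (a joint): Sliding jaw of the vise, m: 0 = closed on the block (start), 0.040 = fully open; opens along the vise's -x. Stiff-sliding (about 3 N), no spring, stays where it is left.
- jaw_handle (a point): Centre of the top of the sliding jaw's upright steel handle plate, 80 mm above the table, moves with the jaw; frame as the vise's. The plate is 14 mm (vise x) by 30 mm (vise y), and stands free for 54 mm below this point; when closed it is 62 mm from the block's centre.
- block: Loose aluminium drive block standing in the vise, about 0.16 kg, 70 mm high. Origin: centre of its underside; z up; x is its thin direction (along the vise's x at the start). Lower 25 mm: narrow foot 16 mm (x) by 36 mm (y); above it a head 24 mm (x) by 36 mm (y), 45 mm high, with drilled holes. The jaws cover its lowest 30 mm; 40 mm stand free. The same when turned half round.
- spreader: Granule spreader's outlet unit, fixed: black frame 290 x 130 mm, grey deck 36 mm above the table, 60 mm square outlet at its -x end under a bright steel gate between two dark rails (tops 48 mm high, 78 mm apart inside), dark spring canister at the +x end (x 100 to 175 mm, top 70 mm high). Origin: table level, centre line, 110 mm from the -x end; x is the gate's opening direction, z up.
- gate (a joint): Travel of the sprung gate, m: 0 = shut (start, held by its spring), 0.030 = half, 0.060 = fully open; opens along the spreader's +x. Spring about 2.4 N when shut, 6 N at half, 9.6 N fully open; it slams shut when let go. White lines across the rails, level with the fork's centre mark, show shut, half and full.
- gate_fork (a point): Centre of the fork on the gate's top face, 42 mm above the table, moving with the gate (10 mm to +x of the spreader's origin when shut); axes as the spreader's. Two upright steel lugs, 8 mm thick (x), 40 mm wide (y), 22 mm high, with a 26 mm gap (inner faces at x = +-13 mm) open at top and sides. The block's foot fits in with its thin direction along x; it may rest on the gate.
- motor: Bystander: brushless drone motor standing on the bench, 46 mm across, 45 mm high; origin under its centre.
- jar: Bystander: small clear jar with black cap, 44 mm across, 55 mm high; origin under its centre.
- screwdriver: Bystander: screwdriver lying on the bench, 130 mm long; origin under its middle, x along it.
- remote: Bystander: white remote controller, 90 by 170 by 40 mm with two 25 mm sticks on top; origin under its centre.
- battery: Bystander: grey flight battery, 70 by 130 by 110 mm with a carrying handle up to 136 mm; origin under its centre.
- spinner: Bystander: white spreading disc, 100 mm across, 12 mm thick, lying flat; origin under its centre.
- wrench: Bystander: steel wrench, 150 mm long, lying on the bench; origin under its middle, x along it.

How it is judged (in metres and radians):
On the way, in this order (a step that is already met when the one before it is completed fails the run):
1. the vise jaw is slid open at least 10 mm while the block still stands in the vise (value of joint vise_jaw above 0.01 m and distance of block from where it was at the start of the episode below 0.02 m), for 0.1 s.
2. the block is lifted out, clear of the jaws, in the gripper (height (world z) of block above 0.05 m and contact force between the fingers and block above 2 N and contact force between block and vise below 0.1 N), for 0.1 s.
3. the block's foot is down between the fork's lugs with the gate still shut (less than 15 mm open) (z of block in the frame of gate_fork between -0.003 and 0.016 m and x of block in the frame of gate_fork between -0.012 and 0.012 m and y of block in the frame of gate_fork between -0.022 and 0.022 m and value of joint gate below 0.015 m), for 0.05 s.
At the end, for the whole second after the job is handed in: Gate still at 24-36 mm of 60, pushed (>2 N) by the gripped block only: upright within 0.3 rad, underside at most 16 mm above the gate, within 12 mm (x) and 22 mm (y) of the fork centre; robot off the spreader; jaw at least 8 mm open; bystanders within 30 mm of their start (value of joint gate between 0.024 and 0.036 m and velocity of joint gate between -0.01 and 0.01 m/s and z of block in the frame of gate_fork between -0.003 and 0.016 m and x of block in the frame of gate_fork between -0.012 and 0.012 m and y of block in the frame of gate_fork between -0.022 and 0.022 m and contact force between block and spreader above 2 N and contact force between the fingers and block above 3 N and angle between block's own z axis and vertical below 0.3 rad and contact force between each of the fingers, the arm and spreader below 0.5 N and value of joint vise_jaw above 0.008 m and distance of each of motor, jar, screwdriver, remote, battery, spinner, wrench from where it was at the start of the episode below 0.03 m); the arm keeps its last pose, push and grip.
It fails at once if a bystander is moved by more than 30 mm (distance of any of motor, jar, screwdriver, remote, battery, spinner, wrench from where it was at the start of the episode above 0.03 m).
It also fails if it takes over 51 s, if anything falls off the work surface, if the arm or the gripper's body presses on something with over 40 N, if the wrist force passes 120 N, or if a joint passes its speed limit or range.

## Working session

There is one attempt and no reset: what is moved stays moved. The work goes in short steps, Python scripts to look and compute and a tool call to move; the robot and the scene stay as the last step left them, time stands still between calls to the robot, and variables do not carry over. Pictures are saved under pics/ and viewed, at most 10 in all, crops included, and the job is handed in when it is done.

Besides the shell and the picture viewer there is one more tool, called by a JSON object that holds its "fn" and its "kwargs", one argument or row to a line. drive_tool: Moves the arm, as the interface text tells. Its arguments: {"type":"object","properties":{"motion":{"type":"array","items":{"type":"object","properties":{"claw":{"type":"number"},"slide":{"type":"array","items":{"type":"number"}},"delta_rot":{"type":"array","items":{"type":"number"}}}}},"squeeze":{"type":"number"}},"required":["motion"]}

```bash
mkdir -p pics
cat > h.py <<'E'
import numpy as np, cv2
from workcell import *
from scipy.spatial.transform import Rotation as Ro
def ray(p,uv,z):
    R=np.array(p["R"]);t=np.array(p["t"]).ravel()
    d=R.T@np.array([(uv[0]-p["cx"])/p["fx"],(uv[1]-p["cy"])/p["fy"],1]);c=-R.T@t
    return c+d*(z-c[2])/d[2]
def proj(p,X):
    q=np.array(p["R"])@np.array(X)+np.array(p["t"]).ravel()
    return q[0]/q[2]*p["fx"]+p["cx"],q[1]/q[2]*p["fy"]+p["cy"]
def save(p,n,crop=None,s=1):
    im=p["pixels"][:,:,::-1]
    if crop: im=im[crop[1]:crop[3],crop[0]:crop[2]]
    cv2.imwrite("pics/"+n,cv2.resize(np.ascontiguousarray(im),None,fx=s,fy=s,interpolation=cv2.INTER_CUBIC))
E
python3 - <<'E'
from h import *
o=get_obs();print(o)
H=dict(vise=0,jaw_handle=80,block=12,spreader=0,gate_fork=42,motor=0,jar=0,screwdriver=0,remote=0,battery=0,spinner=0,wrench=0)
for c in("top","scene"):
    p=camera(c);save(p,c+"0.png");print(c,-np.array(p["R"]).T@np.array(p["t"]).ravel())
    for k,z in H.items():
        for r in place_of(p,k)[:1]: print(k,np.round(r["xy"]),round(r["confidence"],2),ray(p,r["xy"],z).round(0))
E
```

```text
{'time': 0.0, 'joint_pos': array([-1.41259562e+00,  3.51278936e-01,  1.65244046e+00,  2.39792321e-06,
        1.13910239e+00, -8.46134100e-02]), 'qvel': array([-0.00031079, -0.00097   ,  0.00057157, -0.00071249,  0.00020788,
        0.00108439]), 'effort': array([ 1.95510729e-03, -5.06096041e+01, -2.91408008e+01,  2.83874428e-06,
        4.49635190e-03, -3.55006520e-06]), 'position': array([ 132.20737439, -533.54706768,  249.72879989]), 'orientation': array([-3.11724891e+00, -3.80324898e-01,  6.75777823e-05]), 'force': array([-0.80278979,  0.48734045,  0.69490774]), 'ft_torque': array([0.02923839, 0.02454135, 0.01682809]), 'finger_force': 0.0, 'gripper_width': 1.0008424947398968}
top [ 365.12836771   -2.94429846 1419.37027067]
vise [375. 225.] 0.92 [ 530. -200.    0.]
jaw_handle [379. 240.] 0.87 [ 472. -199.   80.]
block [380. 222.] 0.43 [ 540. -214.   12.]
spreader [254. 212.] 0.93 [569. 216.   0.]
gate_fork [249. 204.] 0.61 [588. 225.  42.]
motor [318. 206.] 0.7 [592.  -3.   0.]
jar [319. 190.] 0.54 [648.  -8.   0.]
screwdriver [313. 257.] 0.75 [420.  11.   0.]
remote [178. 223.] 0.93 [528. 472.   0.]
battery [459. 199.] 0.65 [ 621. -487.    0.]
spinner [451. 257.] 0.85 [ 423. -451.    0.]
wrench [326. 147.] 0.54 [802. -28.   0.]
scene [1509.02705049  340.70939749  955.19644983]
vise [276. 198.] 0.98 [ 545. -199.    0.]
jaw_handle [285. 166.] 0.61 [ 473. -192.   80.]
block [276. 193.] 0.75 [ 535. -203.   12.]
spreader [401. 232.] 0.72 [573. 224.   0.]
gate_fork [399. 220.] 0.7 [567. 214.  42.]
motor [330. 221.] 0.62 [593.   5.   0.]
jar [319. 234.] 0.86 [658.  -8.   0.]
screwdriver [348. 185.] 0.63 [407.   6.   0.]
remote [489. 241.] 0.61 [525. 477.   0.]
battery [184. 197.] 0.86 [ 637. -496.   -0.]
spinner [225. 164.] 0.89 [ 431. -456.    0.]
wrench [298. 262.] 0.45 [777. -28.   0.]
```

Run:
```python
import cv2
a=cv2.imread("pics/top0.png")[140:300,220:420]
b=cv2.imread("pics/scene0.png")[130:290,220:460]
cv2.imwrite("pics/a.png",cv2.resize(a,None,fx=3.7,fy=3.7,interpolation=cv2.INTER_CUBIC))
cv2.imwrite("pics/b.png",cv2.resize(b,None,fx=3.3,fy=3.3,interpolation=cv2.INTER_CUBIC))
```

```text
(no output)
```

View pics/a.png

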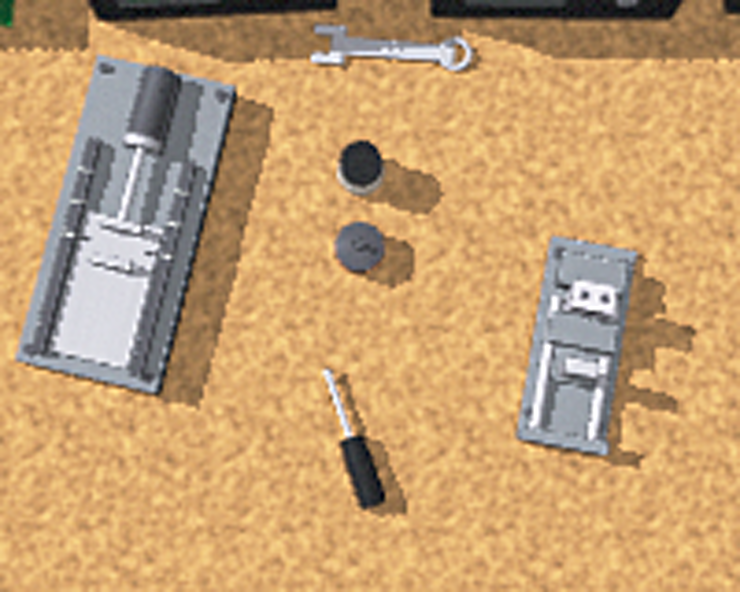

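View pics/b.png

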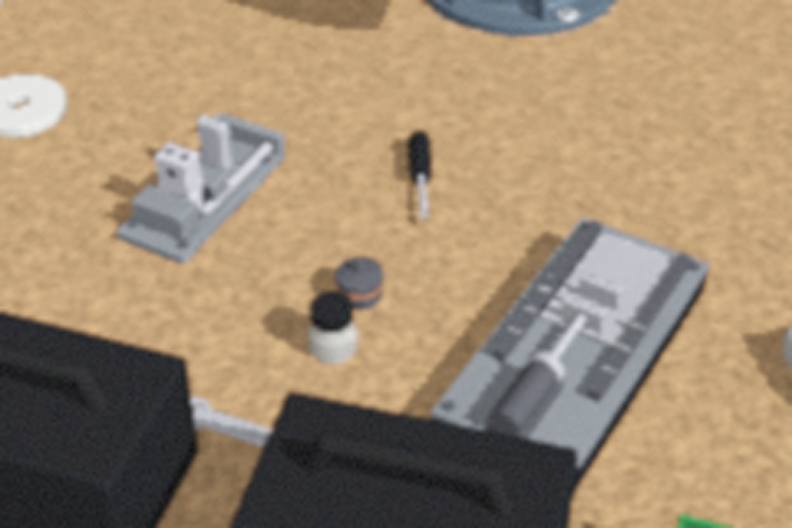

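The top crop shows the spreader's deck corners at (98,57), (235,88), (158,392) and (18,358). The vise bed's corners are at (553,237), (637,255), (604,453) and (518,438), with the block at (593,297) and the handle at (585,367). Vise +x and spreader +x both point away from the robot.

Run:
```python
from h import *
p=camera("top")
f=lambda u,z:ray(p,(u[0]/3.7+220,u[1]/3.7+140),z)[:2]
for n,z,c,L,W,back in(("spr",36,[(98,57),(235,88),(158,392),(18,358)],290,130,110),("vise",12,[(553,237),(637,255),(604,453),(518,438)],190,80,130)):
    P=[f(u,z) for u in c]; far=(P[0]+P[1])/2; near=(P[2]+P[3])/2; d=far-near
    print(n,"len",np.linalg.norm(d),L,"w",np.linalg.norm(P[0]-P[1]),np.linalg.norm(P[2]-P[3]),W)
    a=np.arctan2(d[1],d[0]);e=d/np.linalg.norm(d);mid=(far+near)/2
    print(" yaw",np.degrees(a),"origin",mid+e*(back-L/2))
print("block",f((593,296),70),"handle",f((585,367),80))
```

```text
spr len 285.4881130317778 290 w 130.0774090148889 129.43147100756806 130
 yaw -12.453919002031515 origin [570.71153325 216.10966507]
vise len 184.90674292692725 190 w 78.35643540244848 78.10269544474748 80
 yaw -10.228070858232329 origin [ 534.36751716 -207.32772552]
block [ 537.27362933 -206.41570706] handle [ 474.23879656 -197.245595  ]
```

```bash
cat >> h.py <<'E'
def go(x,y,z,ydeg,o=None):
    "slide (m) and delta_rot (deg) to TCP at x,y,z pointing down, tool y at world angle ydeg"
    o=o or get_obs();R=Ro.from_rotvec(o["orientation"])
    a=np.radians(ydeg);Y=np.array([np.cos(a),np.sin(a),0]);Z=np.array([0,0,-1.]);X=np.cross(Y,Z)
    T=Ro.from_matrix(np.c_[X,Y,Z])
    print("slide",(R.inv().apply(np.array([x,y,z])-o["position"])/1000).round(4),"rot",np.degrees((R.inv()*T).as_rotvec()).round(2))
E
python3 -c "
from h import *
go(500,-201,230,-10.2)"
```

```text
slide [ 0.437  -0.2347  0.0203] rot [  0.     0.   -65.89]
```

{"fn": "drive_tool", "kwargs": {
  "motion": [
    {"claw": 0.5,"slide": [0.437,-0.235,0.02],"delta_rot": [0,0,-66]},
    {"claw": 0.5,"slide": [0.437,-0.235,0.02],"delta_rot": [0,0,-66]},
    {"claw": 0.5,"slide": [0.437,-0.235,0.02],"delta_rot": [0,0,-66]},
    {"claw": 0.5,"slide": [0.437,-0.235,0.02],"delta_rot": [0,0,-66]},
    {"claw": 0.5,"slide": [0.437,-0.235,0.02],"delta_rot": [0,0,-66]},
    {"claw": 0.5,"slide": [0.437,-0.235,0.02],"delta_rot": [0,0,-66]},
    {"claw": 0.5,"slide": [0.437,-0.235,0.02],"delta_rot": [0,0,-66]},
    {"claw": 0.5,"slide": [0.437,-0.235,0.02],"delta_rot": [0,0,-66]}
  ]
}}

```text
time: 2.15
position: [429.7, -263.9, 234.4]
orientation: [2.402, 2.024, 0.0]
force: [-0.2, -0.9, 0.0]
gripper_width: 0.494
finger_force: 0.0
```

```bash
python3 -c "
from h import *
go(500,-201,230,-10.2)"
```

```text
slide [0.0739 0.0586 0.0044] rot [0.03 0.02 0.44]
```

{"fn": "drive_tool", "kwargs": {
  "motion": [
    {"claw": 0.5,"slide": [0.074,0.0585,0.0045],"delta_rot": [0,0,0.4]},
    {"claw": 0.5,"slide": [0.074,0.0585,0.0045],"delta_rot": [0,0,0.4]},
    {"claw": 0.5,"slide": [0.074,0.0585,0.0045],"delta_rot": [0,0,0.4]},
    {"claw": 0.5,"slide": [0.074,0.0585,0.0045],"delta_rot": [0,0,0.4]}
  ]
}}

```text
time: 2.55
position: [499.2, -202.3, 229.4]
orientation: [-2.413, -2.011, 0.001]
force: [-0.1, -0.2, -0.2]
gripper_width: 0.503
finger_force: 0.0
```

Run:
```python
from h import *
o=get_obs();print(o["position"],o["orientation"])
p=camera("wrist");save(p,"w1.png");print(-np.array(p["R"]).T@np.array(p["t"]).ravel(),np.array(p["R"]).round(2))
for k,z in dict(jaw_handle=80,block=12,vise=0).items():
    for r in place_of(p,k)[:1]: print(k,np.round(r["xy"]),round(r["confidence"],2),ray(p,r["xy"],z).round(0))
```

```text
[ 499.21517823 -202.26025894  229.44104929] [-2.41294133e+00 -2.01117902e+00  5.22751828e-04]
[ 511.85270201 -133.86029041  352.75881792] [[ 0.98 -0.18 -0.  ]
 [-0.17 -0.95  0.27]
 [-0.05 -0.27 -0.96]]
jaw_handle [288. 187.] 0.75 [ 478. -194.   80.]
block [352. 173.] 0.64 [ 540. -206.   12.]
vise [350. 173.] 0.85 [ 539. -208.    0.]
```

View pics/w1.png

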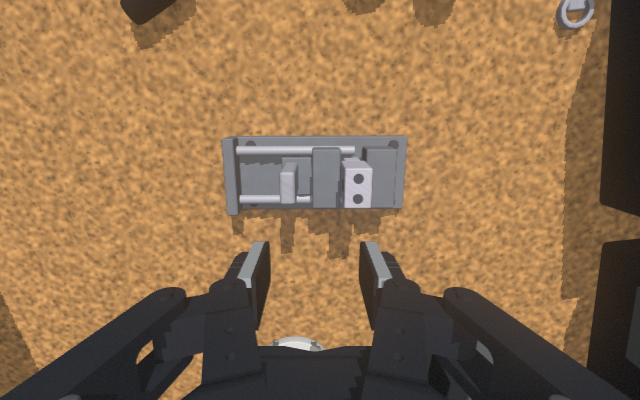

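The wrist view shows the vise lying level across the picture. The handle's top is near (289,185), the block's two-holed top spans columns 345-372 and rows about 166-208, and there is nothing between them.

Run:
```python
from h import *
p=camera("wrist")
save(p,"w1c.png",(215,125,415,225),4)
for n,uv,z in(("blk",(358.5,187),82),("bl",(345,187),82),("br",(372,187),82),("handle",(289,184),80),("hl",(281,184),80),("hr",(297,184),80)): print(n,ray(p,uv,z).round(1))
for n,c in(("vise",[(222,138),(406,136),(404,208),(228,214)]),):
    P=[ray(p,u,12)[:2] for u in c];print(np.array(P).round(1))
```

```text
blk [ 537. -206.   82.]
bl [ 525.5 -203.9   82. ]
br [ 548.5 -208.2   82. ]
handle [ 478.  -192.7   80. ]
hl [ 471.1 -191.5   80. ]
hr [ 484.9 -194.    80. ]
[[ 410.9 -145.9]
 [ 600.5 -179.2]
 [ 589.8 -257.3]
 [ 395.7 -228.1]]
```

View pics/w1c.png

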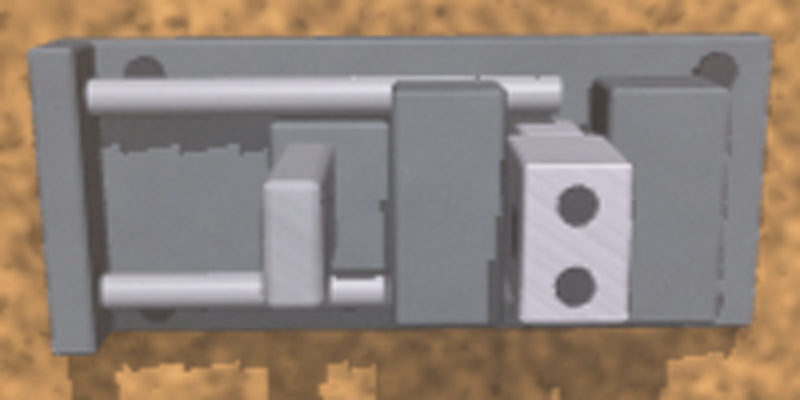

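The crop puts the block's top centre at pixel (359.5,185.5), which is (538,-205), and the handle's at (288.2,185.5), which is (477,-194). They are 62 mm apart, as specified.

```bash
python3 -c "
from h import *
go(477,-194,65,-10.1)"
```

```text
slide [ 0.0057 -0.0228  0.1648] rot [ 0.01  0.01 -0.48]
```

{"fn": "drive_tool", "kwargs": {
  "motion": [
    {"claw": 0.5,"slide": [0.0045,-0.0235,0.04],"delta_rot": [0,0,-0.5]},
    {"claw": 0.5,"slide": [0.0045,-0.0235,0.08],"delta_rot": [0,0,-0.5]},
    {"claw": 0.5,"slide": [0.0045,-0.0235,0.12],"delta_rot": [0,0,-0.5]},
    {"claw": 0.5,"slide": [0.0045,-0.0235,0.15],"delta_rot": [0,0,-0.5]},
    {"claw": 0.5,"slide": [0.0045,-0.0235,0.165],"delta_rot": [0,0,-0.5]},
    {"claw": 0.5,"slide": [0.0045,-0.0235,0.165],"delta_rot": [0,0,-0.5]},
    {"claw": 0.5,"slide": [0.0045,-0.0235,0.165],"delta_rot": [0,0,-0.5]}
  ]
}}

```text
time: 3.5
position: [476.7, -194.7, 65.3]
orientation: [2.407, 2.018, 0.0]
force: [0.5, 0.0, 0.9]
gripper_width: 0.502
finger_force: 0.0
```

{"fn": "drive_tool", "kwargs": {
  "motion": [
    {"claw": 0.1},
    {"claw": 0.1},
    {"claw": 0.1},
    {"claw": 0.1},
    {"claw": 0.1},
    {"claw": 0.1}
  ],
  "squeeze": 25
}}

```text
validation failed for argument at $.mo...
```

{"fn": "drive_tool", "kwargs": {
  "motion": [
    {"claw": 0.1,"slide": [0,0,0],"delta_rot": [0,0,0]},
    {"claw": 0.1,"slide": [0,0,0],"delta_rot": [0,0,0]},
    {"claw": 0.1,"slide": [0,0,0],"delta_rot": [0,0,0]},
    {"claw": 0.1,"slide": [0,0,0],"delta_rot": [0,0,0]},
    {"claw": 0.1,"slide": [0,0,0],"delta_rot": [0,0,0]},
    {"claw": 0.1,"slide": [0,0,0],"delta_rot": [0,0,0]}
  ],
  "squeeze": 25
}}

```text
time: 4.1
position: [476.2, -194.3, 65.8]
orientation: [-2.406, -2.019, 0.001]
force: [-7.9, -0.2, 9.6]
gripper_width: 0.163
finger_force: 27.9
```

{"fn": "drive_tool", "kwargs": {
  "motion": [
    {"claw": 0.1,"slide": [0,-0.006,0],"delta_rot": [0,0,0]},
    {"claw": 0.1,"slide": [0,-0.012,0],"delta_rot": [0,0,0]},
    {"claw": 0.1,"slide": [0,-0.018,0],"delta_rot": [0,0,0]},
    {"claw": 0.1,"slide": [0,-0.024,0],"delta_rot": [0,0,0]},
    {"claw": 0.1,"slide": [0,-0.03,0],"delta_rot": [0,0,0]},
    {"claw": 0.1,"slide": [0,-0.036,0],"delta_rot": [0,0,0]},
    {"claw": 0.1,"slide": [0,-0.036,0],"delta_rot": [0,0,0]},
    {"claw": 0.1,"slide": [0,-0.036,0],"delta_rot": [0,0,0]}
  ]
}}

```text
time: 4.9
position: [441.2, -188.1, 65.8]
orientation: [2.406, 2.019, 0.001]
force: [-2.6, 0.6, 12.3]
gripper_width: 0.156
finger_force: 28.8
```

{"fn": "drive_tool", "kwargs": {
  "motion": [
    {"claw": 0.4,"slide": [0,0,0],"delta_rot": [0,0,0]},
    {"claw": 0.45,"slide": [0,0,0],"delta_rot": [0,0,0]},
    {"claw": 0.45,"slide": [0,0,0],"delta_rot": [0,0,0]},
    {"claw": 0.45,"slide": [0,0,-0.03],"delta_rot": [0,0,0]},
    {"claw": 0.45,"slide": [0,0,-0.07],"delta_rot": [0,0,0]},
    {"claw": 0.45,"slide": [0,0,-0.115],"delta_rot": [0,0,0]},
    {"claw": 0.45,"slide": [0,0,-0.115],"delta_rot": [0,0,0]}
  ]
}}

```text
time: 5.6
position: [443.3, -189.0, 184.6]
orientation: [2.4, 2.015, 0.005]
force: [-0.2, -0.3, 0.5]
gripper_width: 0.451
finger_force: 0.0
```

Run:
```python
from h import *
o=get_obs();print(o["position"],o["gripper_width"])
p=camera("wrist");save(p,"w2.png",(160,80,500,240),2.3)
r=place_of(p,"block");print([(x["xy"],x["confidence"],ray(p,x["xy"],12)) for x in r[:1]])
go(538,-205,66,-10.1)
```

```text
[ 443.26588852 -188.98575865  184.58116185] 0.45079086785561556
[([414.2, 184.4], 0.58, array([ 537.97623228, -204.7421824 ,   12.        ]))]
slide [0.     0.098  0.1144] rot [0.09 0.03 0.12]
```

View pics/w2.png

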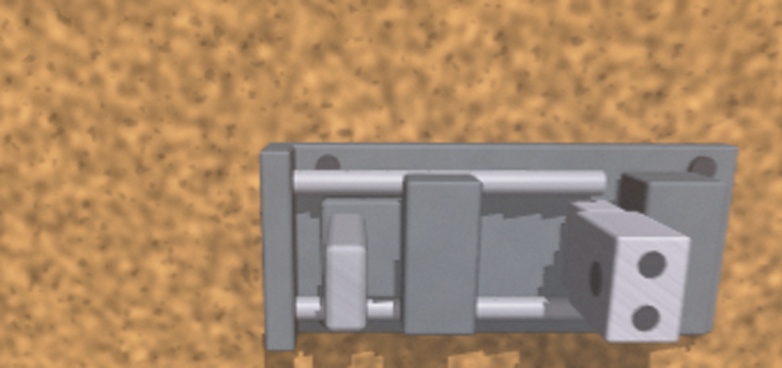

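The jaw is open by about 35 mm and the block is still standing against the fixed jaw, with its top centre at crop (649,288).

{"fn": "drive_tool", "kwargs": {
  "motion": [
    {"claw": 0.55,"slide": [0,0.05,0],"delta_rot": [0,0,0]},
    {"claw": 0.55,"slide": [0,0.098,0],"delta_rot": [0,0,0]},
    {"claw": 0.55,"slide": [0,0.098,0.04],"delta_rot": [0,0,0]},
    {"claw": 0.55,"slide": [0,0.098,0.07],"delta_rot": [0,0,0]},
    {"claw": 0.55,"slide": [0,0.098,0.07],"delta_rot": [0,0,0]},
    {"claw": 0.55,"slide": [0,0.098,0.07],"delta_rot": [0,0,0]}
  ]
}}

```text
time: 6.3
position: [537.3, -204.7, 109.1]
orientation: [-2.405, -2.018, 0.001]
force: [0.3, -0.5, 1.2]
gripper_width: 0.55
finger_force: 0.0
```

Run:
```python
from h import *
go(538,-205,67,-10.1)
p=camera("wrist")
print(proj(p,(538,-205,82)))
m=masks_of(p,"block");print([(x["box"],x["confidence"]) for x in m[:1]])
```

```text
slide [-0.0002  0.0009  0.0421] rot [-0.13 -0.03  0.11]
(np.float64(315.7846134124021), np.float64(251.56627396197308))
[([288.9, 184.8, 337.0, 282.9], 0.59)]
```

{"fn": "drive_tool", "kwargs": {
  "motion": [
    {"claw": 0.55,"slide": [0,0.001,0.02],"delta_rot": [0,0,0]},
    {"claw": 0.55,"slide": [0,0.001,0.042],"delta_rot": [0,0,0]},
    {"claw": 0.55,"slide": [0,0.001,0.042],"delta_rot": [0,0,0]},
    {"claw": 0.15,"slide": [0,0.001,0.042],"delta_rot": [0,0,0]},
    {"claw": 0.15,"slide": [0,0.001,0.042],"delta_rot": [0,0,0]},
    {"claw": 0.15,"slide": [0,0.001,0.042],"delta_rot": [0,0,0]},
    {"claw": 0.15,"slide": [0,0.001,0.042],"delta_rot": [0,0,0]},
    {"claw": 0.15,"slide": [0,0.001,0.042],"delta_rot": [0,0,0]}
  ],
  "squeeze": 50
}}

```text
time: 7.2
position: [538.2, -205.1, 69.5]
orientation: [-2.406, -2.019, 0.001]
force: [-8.4, 1.3, 8.0]
gripper_width: 0.276
finger_force: 49.8
```

{"fn": "drive_tool", "kwargs": {
  "motion": [
    {"claw": 0.15,"slide": [0,0,-0.015],"delta_rot": [0,0,0]},
    {"claw": 0.15,"slide": [0,0,-0.035],"delta_rot": [0,0,0]},
    {"claw": 0.15,"slide": [0,0,-0.06],"delta_rot": [0,0,0]},
    {"claw": 0.15,"slide": [0,0,-0.09],"delta_rot": [0,0,0]},
    {"claw": 0.15,"slide": [0,0,-0.12],"delta_rot": [0,0,0]},
    {"claw": 0.15,"slide": [0,0,-0.14],"delta_rot": [0,0,0]},
    {"claw": 0.15,"slide": [0,0,-0.14],"delta_rot": [0,0,0]}
  ]
}}

```text
time: 7.9
position: [540.2, -205.7, 212.3]
orientation: [2.401, 2.015, 0.005]
force: [-0.1, 0.1, -1.9]
gripper_width: 0.27
finger_force: 49.4
```

Run:
```python
from h import *
o=get_obs();print(o["position"],o["force"],o["finger_force"])
go(575,170,225,-12.4)
```

```text
[ 540.17405722 -205.70811116  212.26526989] [-0.05682979  0.10905275 -1.89952853] 49.39677894115448
slide [ 0.376  -0.0308 -0.0137] rot [0.41 0.1  2.41]
```

{"fn": "drive_tool", "kwargs": {
  "motion": [
    {"claw": 0.15,"slide": [0.04,-0.003,-0.014],"delta_rot": [0.4,0.1,1]},
    {"claw": 0.15,"slide": [0.09,-0.007,-0.014],"delta_rot": [0.4,0.1,2.4]},
    {"claw": 0.15,"slide": [0.14,-0.011,-0.014],"delta_rot": [0.4,0.1,2.4]},
    {"claw": 0.15,"slide": [0.19,-0.015,-0.014],"delta_rot": [0.4,0.1,2.4]},
    {"claw": 0.15,"slide": [0.24,-0.02,-0.014],"delta_rot": [0.4,0.1,2.4]},
    {"claw": 0.15,"slide": [0.29,-0.024,-0.014],"delta_rot": [0.4,0.1,2.4]},
    {"claw": 0.15,"slide": [0.34,-0.028,-0.014],"delta_rot": [0.4,0.1,2.4]},
    {"claw": 0.15,"slide": [0.376,-0.031,-0.014],"delta_rot": [0.4,0.1,2.4]}
  ]
}}

```text
time: 8.7
position: [573.0, 173.5, 221.6]
orientation: [-2.442, -1.966, 0.005]
force: [0.9, -0.6, -1.0]
gripper_width: 0.274
finger_force: 49.3
```

{"fn": "drive_tool", "kwargs": {
  "motion": [
    {"claw": 0.15,"slide": [0,0,0],"delta_rot": [0,0,0]},
    {"claw": 0.15,"slide": [0,0,0],"delta_rot": [0,0,0]}
  ]
}}

```text
time: 8.9
position: [573.0, 171.1, 221.3]
orientation: [-2.441, -1.967, 0.006]
force: [0.2, 0.2, -2.0]
gripper_width: 0.273
finger_force: 49.3
```

Run:
```python
from h import *
o=get_obs();print(o["position"],o["orientation"])
p=camera("wrist");cv2.imwrite("pics/w3full.png",p["pixels"][:,:,::-1]);save(p,"w3.png",None,1.25)
import pickle;pickle.dump(dict(p),open("w3.pkl","wb"))
for k,z in dict(gate_fork=42,spreader=0).items():
    for r in place_of(p,k)[:1]: print(k,np.round(r["xy"],1),round(r["confidence"],2),ray(p,r["xy"],z).round(1))
for z in (0,): print(proj(p,(580.5,214,42)))
```

```text
[573.03296157 171.14623291 221.290118  ] [-2.44139174 -1.96666056  0.00590543]
gate_fork [320.3 135.5] 0.92 [587.1 215.8  42. ]
spreader [307.9 130.4] 0.87 [575.3 220.5   0. ]
(np.float64(313.71949857033223), np.float64(138.9359370855539))
```

View pics/w3.png

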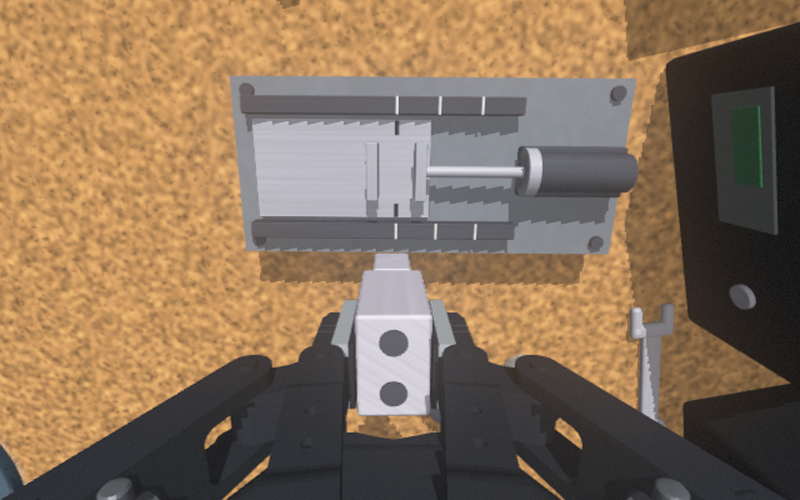

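The wrist view shows the fork shut. The shut lines are at (397,105) and (396,231), the gate's centre marks at (397,128) and (396,211), and the deck's corners at (232,77), (635,79), (610,253) and (246,251). The block hangs upright between the pads.

Run:
```python
from h import *
import pickle;p=pickle.load(open("w3.pkl","rb"))
f=lambda u,v,z:ray(p,(u/1.25,v/1.25),z)[:2]
a,b=f(397,105,48),f(396,231,48);print("shut lines",a,b,(a+b)/2,"perp yaw",np.degrees(np.arctan2(*(a-b)[::-1]))-90)
a,b=f(397,128,42),f(396,211,42);print("marks",a,b,(a+b)/2)
P=np.array([f(*c,36) for c in[(232,77),(635,79),(610,253),(246,251)]]);e=(P[1]+P[2]-P[0]-P[3])/2
print("len",np.linalg.norm(e),"yaw",np.degrees(np.arctan2(e[1],e[0])));m=P.mean(0);u=e/np.linalg.norm(e)
print("fork from deck",m-25*u,"width",np.linalg.norm(P[0]-P[3]))
# block pose in hand: foot/top edges
t=[ray(p,(c/1.25,r/1.25),z) for c,r,z in((394,366,221.3+12.5),)];print("block top centre",t)
```

```text
shut lines [594.03472752 259.85597624] [574.37536312 172.03925198] [584.20504532 215.94761411] perp yaw -12.618641183819093
marks [590.85299156 244.98987323] [577.38069523 185.96703698] [584.11684339 215.47845511]
len 288.8841004575699 yaw -12.559266855437
fork from deck [584.51147686 215.52532245] width 129.21947285425625
block top centre [array([573.6472925 , 171.68558598, 233.8       ])]
```

Run:
```python
from h import *
go(584,215.5,150,-12.6)
```

```text
slide [0.0471 0.001  0.0717] rot [-0.41 -0.08  0.14]
```

{"fn": "drive_tool", "kwargs": {
  "motion": [
    {"claw": 0.15,"slide": [0.03,0,0.01],"delta_rot": [-0.4,0,0.1]},
    {"claw": 0.15,"slide": [0.047,0.001,0.035],"delta_rot": [-0.4,0,0.1]},
    {"claw": 0.15,"slide": [0.047,0.001,0.06],"delta_rot": [-0.4,0,0.1]},
    {"claw": 0.15,"slide": [0.047,0.001,0.072],"delta_rot": [-0.4,0,0.1]},
    {"claw": 0.15,"slide": [0.047,0.001,0.072],"delta_rot": [-0.4,0,0.1]},
    {"claw": 0.15,"slide": [0.047,0.001,0.072],"delta_rot": [-0.4,0,0.1]}
  ]
}}

```text
time: 9.65
position: [584.5, 215.9, 150.7]
orientation: [-2.45, -1.965, -0.003]
force: [0.3, 0.3, -1.7]
gripper_width: 0.278
finger_force: 49.2
```

Run:
```python
from h import *
o=get_obs();print(o["position"],o["orientation"])
go(584.3,215.7,104.5,-12.6)
p=camera("wrist");save(p,"w4.png",(180,100,460,340),2.5)
```

```text
[584.54070594 215.85893469 150.72013486] [-2.45040737 -1.96499315 -0.00325865]
slide [-0.0003 -0.0002  0.0462] rot [ 0.05 -0.12  0.05]
```

View pics/w4.png

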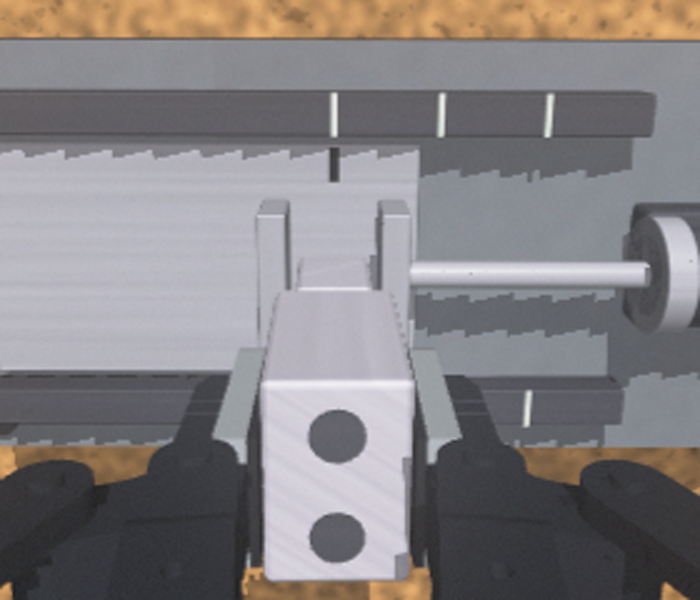

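The foot, at columns 299-370, is centred between the lugs' inner edges at 289 and 379, so I can lower it.

{"fn": "drive_tool", "kwargs": {
  "motion": [
    {"claw": 0.15,"slide": [0,0,0.012],"delta_rot": [0,0,0]},
    {"claw": 0.15,"slide": [0,0,0.024],"delta_rot": [0,0,0]},
    {"claw": 0.15,"slide": [0,0,0.036],"delta_rot": [0,0,0]},
    {"claw": 0.15,"slide": [0,0,0.046],"delta_rot": [0,0,0]},
    {"claw": 0.15,"slide": [0,0,0.046],"delta_rot": [0,0,0]},
    {"claw": 0.15,"slide": [0,0,0.046],"delta_rot": [0,0,0]},
    {"claw": 0.15,"slide": [0,0,0.046],"delta_rot": [0,0,0]}
  ]
}}

```text
time: 10.4
position: [584.3, 216.7, 104.2]
orientation: [-2.449, -1.966, -0.003]
force: [0.5, 0.1, -1.1]
gripper_width: 0.274
finger_force: 49.3
```

Run:
```python
from h import *
o=get_obs();print(o["position"],o["force"])
```

```text
[584.34372733 216.68362676 104.19758956] [ 0.46601312  0.0518017  -1.11104915]
```

{"fn": "drive_tool", "kwargs": {
  "motion": [
    {"claw": 0.15,"slide": [0,0.005,0],"delta_rot": [0,0,0]},
    {"claw": 0.15,"slide": [0,0.01,0],"delta_rot": [0,0,0]},
    {"claw": 0.15,"slide": [0,0.015,0],"delta_rot": [0,0,0]},
    {"claw": 0.15,"slide": [0,0.02,0],"delta_rot": [0,0,0]},
    {"claw": 0.15,"slide": [0,0.025,0],"delta_rot": [0,0,0]},
    {"claw": 0.15,"slide": [0,0.03,0],"delta_rot": [0,0,0]},
    {"claw": 0.15,"slide": [0,0.033,0],"delta_rot": [0,0,0]},
    {"claw": 0.15,"slide": [0,0.035,0],"delta_rot": [0,0,0]}
  ],
  "squeeze": 70
}}

```text
time: 11.2
position: [618.2, 209.0, 103.7]
orientation: [-2.449, -1.965, -0.0]
force: [-6.2, 1.3, 2.0]
gripper_width: 0.269
finger_force: 73.9
```

{"fn": "drive_tool", "kwargs": {
  "motion": [
    {"claw": 0.15,"slide": [0,0,0],"delta_rot": [0,0,0]},
    {"claw": 0.15,"slide": [0,0,0],"delta_rot": [0,0,0]},
    {"claw": 0.15,"slide": [0,0,0],"delta_rot": [0,0,0]},
    {"claw": 0.15,"slide": [0,0,0],"delta_rot": [0,0,0]}
  ]
}}

```text
time: 11.6
position: [618.1, 209.0, 103.7]
orientation: [-2.449, -1.965, -0.0]
force: [-4.7, 1.1, 2.8]
gripper_width: 0.268
finger_force: 73.7
```

Run:
```python
from h import *
o=get_obs();print(o["position"],o["force"],o["orientation"],o["finger_force"])
u=np.array([np.cos(np.radians(-12.6)),np.sin(np.radians(-12.6))]);print((o["position"][:2]-[584.3,215.7])@u)
p=camera("wrist");save(p,"w5.png",(180,60,460,300),2.5)
```

```text
[618.05403366 208.99855908 103.67808494] [-4.68038981  1.11579225  2.83310534] [-2.44861754e+00 -1.96549015e+00 -4.79815538e-04] 73.7225604057312
34.40300127631818
```

View pics/w5.png

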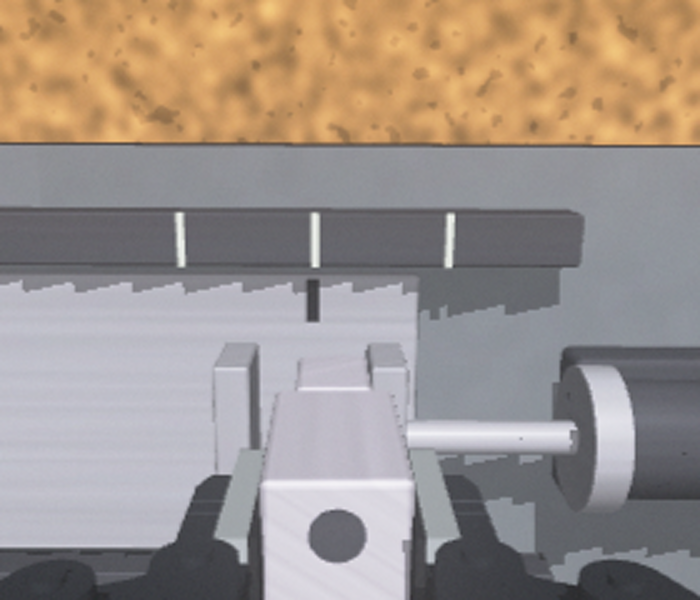

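The gate's centre mark (column 313) sits on the half line (column 315). The foot is against the +x lug and the fingers are well above the lugs.

```bash
python3 -c "
from workcell import *
print(finish_job())"
```

```text
the job is handed in; nothing more can be done
None
```

I've handed the job in: the gripped, upright block is holding the gate at about half-way open, the vise jaw is about 35 mm open, and the fingers stand about 20 mm above the lugs; no verdict came back.

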